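# Load the honey portioner

## Robot

A 6-joint arm with a two-finger parallel gripper is mounted at the origin on a cart in front of the work surface, level with it; the furniture and walls round the work are solid. World frame = base frame: x ahead of the robot, y to its left, z up, the work surface at z = 0. Lengths are in mm, angles in degrees, forces in N, time in s.
With the tool pointing down it reaches from about 300 to 850 mm from the base axis. Payload 4.2 kg.
Tool frame: the origin (TCP) lies at the very end of the fingers, on their centre line; the grasp point (between the pads) lies 19 mm behind it (env.grip_depth is the distance from the TCP to the grasp point, in mm); z points along the fingers, y is the line along which they close (so a half turn about z gives the same grasp; the last joint's range is limited). The gripper opens to 91 mm and grips with 3 to 60 N. Pads are 32 mm wide; open, the fingers measure 118 mm over their backs; the gripper's body (76 mm by 178 mm) begins 60 mm behind the grasp point.
Start: joints at [-70.13, 18.312, 89.639, -0, 72.044, -1.146], TCP at [206.216, -536.766, 213.976] pointing down, gripper open.
Joint ranges: [-177.97, 177.97], [-48.28, 115.42], [12.27, 149.76], [-77.06, 257.06], [2.81, 150.46], [-146.56, 146.56]. Speed limits (degrees/s): [147.25, 147.25, 180, 180, 180, 180].

## Interface

Orientations are given as [roll, pitch, yaw] about the fixed x, y, z axes, in that order (R = Rz(yaw) Ry(pitch) Rx(roll)).
In Python, from workcell import env, cams gives the robot as it stands.
- The arm moves only by the tool apply_moves, never from a script. Its argument "deltas" is a list of rows, each a list of 5 numbers: the shift along the tool's x, y, z in m, then the turn about the tool's z in rad, then the opening, from -1 (shut) to 1 (fully open), so that 0 is half open. In form: [[tx, ty, tz, roll, gripper], ...]. A call has 1 to 5 rows; each row is the pose to reach, as a shift and turn from the pose commanded when the call began, along the tool's axes at that moment; what a row does not reach only later rows make up. A row lasts 1/10 s, in which the tool goes at most 50 mm and 8.59 degrees, less where a joint would pass 70% of its speed; a pose out of reach is approached as far as the arm can. A call with a gripper value outside its range is refused whole. The fingers move at their own pace and stop on an object; "grip_force" is the grip in N (left out, the last holds). Time passes only in rows, so rows that repeat a pose let the fingers close. It gives the time, the measured TCP pose, the force, the opening and the grip force at its end, in the units of the state.
- env.state(): the state, without advancing time (a new reading comes with each control period).
- cams.grab_frame(name): name is "scene" or "top" or "wrist"; returns the picture (480x640x3 uint8, blue, green, red); there is no depth.
- cams.get_calibration(name): a dict with "mtx" (3x3 intrinsics, pixels), "eye" and "attitude" of the camera in the world; the wrist camera has in their place "tool_from_camera" (4x4, takes a point from camera to tool coordinates, whose origin is the TCP and whose axes are the flange's). Camera axes: x right, y down, z forward; pixel columns grow to the right and rows downward; lengths in mm; the calibration is good to about 2 mm. A picture is of the moment at which its call begins: read the wrist's pose just before it. get_calibration takes no time and is no camera call.
- env.job_done(): hands the job in; it is judged then, once.
The state is a dict: "time_s": time; "qpos": joint angles; "qvel": joint speeds; "effort": joint torques, N m; "ee_pos": TCP position; "ee_rot": TCP orientation; "force": force on the tool from outside, world axes, zero at the start; "torque": the same for the moment, N m; "gripper_width": finger opening in mm; "gripper_force": force on a finger pad.
Only numpy, scipy, OpenCV 4.12 (cv2) and the standard library are available. Lean on these libraries where they do the work, as an engineer would, in place of code of your own. Each camera call takes 0.05 s, during which the arm holds its last target. There are 200 camera calls.

## Task

The honey portioner on the breakfast counter is empty: take the amber honey cartridge (not the dark red berry one) and slide it into the slotted holder from its open front, square neck in the slot and flange between plate and lips, until it is fully home against the end of the slot and the brass latch has sprung up behind the flange. The holder slides loosely from side to side on its rods, so find the slot by feel and go gently. Then give the cartridge a short firm tug back against the latch to prove that it holds, and let go; leave the berry cartridge and the jars standing where they are.

Things in the scene. Friction and masses are not known exactly. Their poses are not given: they have to be found in the camera images.
- honey: Amber honey cartridge, upright, 130 mm tall, 0.17-0.33 kg. Origin: centre of foot, z up. From the foot: round barrel 38 mm diameter to 62 mm; square neck 26 mm wide, 62-72 mm; round white flange 54 mm diameter, 72-77 mm; square white stem 22 mm wide, 77-128 mm, to grip by two opposite flats. Flats of neck and stem face along x and y, four sides alike; amber square on top.
- berry: The same cartridge in dark red (berry), a bystander; origin and axes alike.
- dispenser: Portioner stand, fixed: dark base 138x172x10 mm; behind it two aluminium posts (x +52, y +-72 mm, 144 high) with two rods carrying a steel holder. Origin on the counter below the axis of a fully home cartridge (holder in mid travel). x points from open mouth to back: slide the cartridge along +x, a neck flat facing +x; y is left. Home, the foot hangs 58 mm above the counter.
- home_mid (a point): Point of the stand 130 mm above its origin, axes alike: where the cartridge axis meets the upper face of the holder's 6 mm plate (flange rests on it) when home, at the end of the 29 mm wide slot. IN MID TRAVEL ONLY: the holder (plate, lips, latch) slides up to 14 mm to either side along y, stays where left (drag about 1.2 N), and its place is in no measured pose: feel or look for the slot.
- mouth_mid (a point): Point of the stand 54 mm before home_mid (x -54 mm), same height: middle of the slot's mouth at the plate's front edge, in mid travel only (see home_mid). Mouth corners are eased by 2 mm, so a neck up to about 3 mm off the slot's middle draws the loose holder into line; farther off its flat front strikes the edge when the cartridge axis is 67 mm before home.
- lip_mid (a point): Point of the stand 13.5 mm above home_mid: level of the top of the two lips, which leave 9.5 mm of height above the plate for the 5 mm flange, stand 34 mm apart for the stem and begin 52 mm before home (front ends bent up 3 mm more). The black block behind the slot (x +42 to +62 mm) is 2.5 mm lower. Keep fingers above this level.
- latch (a joint): Sprung brass fork under the plate, hinged at the back. Its two sloped noses stand 5.5 mm above the plate beside the slot, 25-39 mm before home. 0 = up; the passing flange presses it down to about 0.08 rad (the push takes 3-12 N) from some 58 mm before home on; it springs back to 0 behind the flange within the last 3 mm, leaving 2-3 mm of play between latch and end of slot.
- jar_orange: Jar with orange contents and red lid, 59 mm diameter, 75 mm tall, at the back; bystander, origin under its centre.
- jar_berry: Jar with red contents and red lid, 60 mm diameter, 75 mm tall, at the back; bystander.
- jar_green: Jar with pink contents and green lid, 60 mm diameter, 75 mm tall, at the back; bystander.
There are look-alikes about, which are no part of the job. Leave any green look-alike of the honey alone.

How it is judged:
By the outcome, as a careful person would: the job done as asked, in the order asked, and still so for the second after the job is handed in, with the robot touching nothing.
It also fails if it takes over 51 s, if anything falls off the work surface, if the arm or the gripper's body presses on something with over 40 N, if the wrist force passes 120 N, or if a joint passes its speed limit or range.

## Working session

There is one attempt and no reset: what is moved stays moved. The work goes in short steps, Python scripts to look and compute and a tool call to move; the robot and the scene stay as the last step left them, time stands still between calls to the robot, and variables do not carry over. Pictures are saved under pics/ and viewed, at most 10 in all, crops included, and the job is handed in when it is done.

Besides the shell and the picture viewer there is one more tool, called after ">>>" as name(argument=value, ...), one argument or row to a line, values as JSON. apply_moves: Moves the arm, as the interface text tells. Its arguments: {"type":"object","properties":{"deltas":{"type":"array"},"grip_force":{"type":"number"}},"required":["deltas"]}

```bash
mkdir -p pics
python3 - <<'E'
from workcell import env,cams
import cv2
print(env.state())
for n in("scene","top"):
    cv2.imwrite(f"pics/{n}0.png",cams.grab_frame(n)); print(n,cams.get_calibration(n))
print(cams.get_calibration("wrist"))
E
```

```text
{'time_s': 0.0, 'qpos': array([-7.01297688e+01,  1.83503049e+01,  8.97051884e+01, -8.59708002e-04,
        7.20432498e+01, -1.14657617e+00]), 'qvel': array([-0.00665377,  0.02395898, -0.02120836, -0.00291602,  0.01887948,
       -0.03820952]), 'effort': array([ 1.94554057e-03, -4.12463844e+01, -2.31974280e+01,  7.29132886e-02,
        4.56287793e-02, -1.67424628e-04]), 'ee_pos': array([ 206.0410285 , -536.28708774,  213.14192037]), 'ee_rot': array([-1.79901260e+02, -1.15865775e-03,  2.10170722e+01]), 'force': array([-0.10211912, -0.09616717, -0.35082299]), 'torque': array([-0.02202701, -0.03914758,  0.01366212]), 'gripper_force': 0.0, 'gripper_width': 91.06868093685775}
scene {'mtx': array([[545.83946319,   0.        , 319.90786357],
       [  0.        , 545.83946319, 236.13679572],
       [  0.        ,   0.        ,   1.        ]]), 'eye': array([141.60488627, 573.10328235, 632.83802082]), 'attitude': array([-1.25720274e+02,  1.37458369e-01, -1.43628823e+02])}
top {'mtx': array([[494.15641635,   0.        , 317.91584444],
       [  0.        , 494.15641635, 244.85917833],
       [  0.        ,   0.        ,   1.        ]]), 'eye': array([514.37597318,   3.40925815, 984.96985945]), 'attitude': array([-175.06294739,   -1.45095445,  -89.7663138 ])}
{'mtx': array([[414.45903109,   0.        , 316.94459725],
       [  0.        , 414.45903109, 231.96551521],
       [  0.        ,   0.        ,   1.        ]]), 'tool_from_camera': array([[ 8.35809939e-04, -9.56419844e-01, -2.91993806e-01,
         8.23170883e+01],
       [ 9.99999290e-01,  5.51213189e-04,  1.05693376e-03,
         4.34634967e-03],
       [-8.49921588e-04, -2.91994482e-01,  9.56419626e-01,
        -1.70959442e+02],
       [ 0.00000000e+00,  0.00000000e+00,  0.00000000e+00,
         1.00000000e+00]])}
```

View pics/scene0.png

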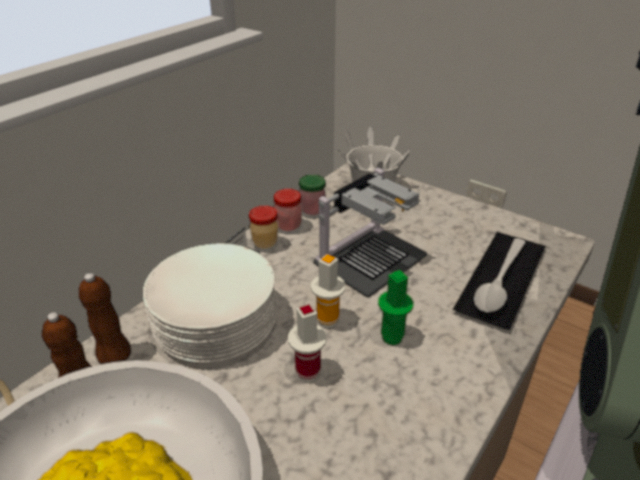

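View pics/top0.png

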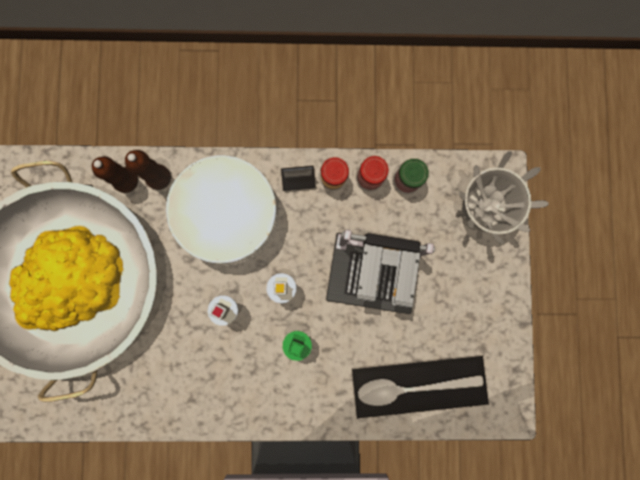

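Candidates in the top view are amber (281,289), dark red (222,311) and green (297,346). The amber-topped one fits the honey. I'll confirm it and look at the stand in one enlarged crop.

Run:
```python
import cv2
i=cv2.imread("pics/top0.png")[220:370,245:445]
cv2.imwrite("pics/c1.png",cv2.resize(i,None,fx=4,fy=4,interpolation=cv2.INTER_CUBIC))
```

```text
(no output)
```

View pics/c1.png

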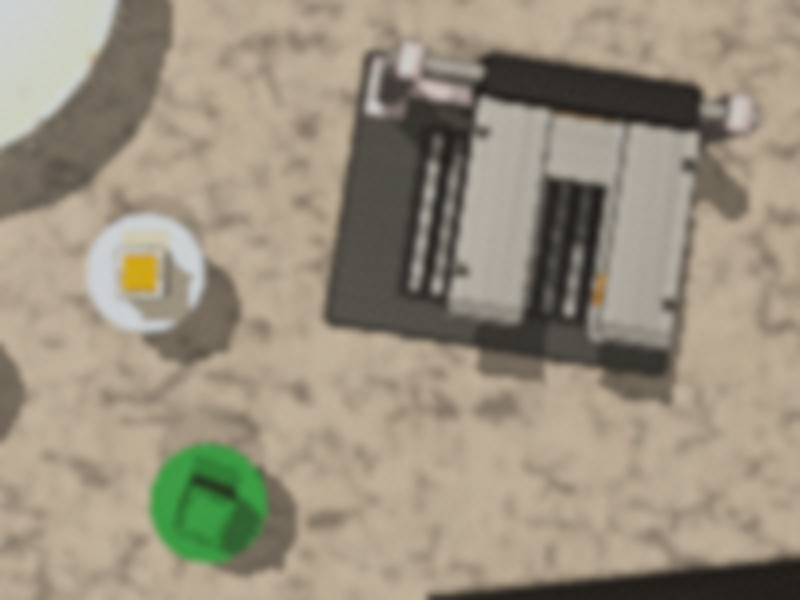

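The crop shows the amber square at about (140,272), with the white flange under it, so this is the honey. The green look-alike is at (210,505). The stand's mouth faces down in the picture (towards the robot), and the holder is pushed to the right.

```bash
cat > h.py <<'E'
import numpy as np, cv2
from scipy.spatial.transform import Rotation as R
from workcell import env,cams
def cam(n,st=None):
    c=cams.get_calibration(n); K=c["mtx"]
    if n!="wrist": return K,R.from_euler("xyz",c["attitude"],degrees=True).as_matrix(),np.array(c["eye"])
    T=c["tool_from_camera"]; Rt=R.from_euler("xyz",st["ee_rot"],degrees=True).as_matrix()
    return K,Rt@T[:3,:3],st["ee_pos"]+Rt@T[:3,3]
def onz(c,uv,z):
    K,Rm,e=c; d=Rm@np.linalg.solve(K,[uv[0],uv[1],1.]); return e+d*(z-e[2])/d[2]
def proj(c,p):
    K,Rm,e=c; q=K@(Rm.T@(np.asarray(p)-e)); return q[:2]/q[2]
E
python3 - <<'E'
from h import *
from scipy.optimize import least_squares
c=cam("top"); f=lambda x,y:(245+x/4,220+y/4)
ob=[((52,72,144),f(408,55)),((52,-72,144),f(740,112))]
for n,p,z in [("honey",(140,272),129),("green",(210,505),128),("baseFL",(328,322),10),("baseFR",(665,372),10),("baseBL",(368,55),10),("lipsF",(559,325),143.5),("lipsB",(587,113),143.5),("post L",(408,55),144),("postR",(740,112),144),("slotendL",(548,180),130),("slotendR",(605,188),130),("lipLout",(447,312),143),("lipRout",(678,345),143),("flange",(146,273),77)]:
    print(n,onz(c,f(*p),z).round(1))
s=cam("scene")
for n,p,z in [("honeytop",(328,261),128),("flange",(327,287),77)]: print(n,onz(s,p,z).round(1))
E
```

```text
honey [513.4  47.1 129. ]
green [414.4  16.2 128. ]
baseFL [489.2 -39.2  10. ]
baseFR [ 465.3 -205.1   10. ]
baseBL [621.1 -58.8  10. ]
lipsF [ 491.7 -131.6  143.5]
lipsB [ 582.1 -144.3  143.5]
post L [606.6 -67.4 144. ]
postR [ 582.9 -210.2  144. ]
slotendL [ 553.9 -129.4  130. ]
slotendR [ 550.6 -154.2  130. ]
lipLout [497. -84. 143.]
lipRout [ 483.4 -182.4  143. ]
flange [512.9  47.   77. ]
honeytop [511.5  52.5 128. ]
flange [512.4  53.4  77. ]
```

```bash
cat >> h.py <<'E'
def go(x,y,z,yaw,st=None):
    "delta in tool axes (m, rad) to reach world pose (mm,deg)"
    st=st or env.state(); Rt=R.from_euler("xyz",st["ee_rot"],degrees=True)
    d=Rt.inv().apply(np.array([x,y,z])-st["ee_pos"])/1000
    w=(yaw-st["ee_rot"][2]+180)%360-180
    print("delta",d.round(4),"turn",round(-np.radians(w),4)); return d
E
python3 -c "
from h import *
go(513,49,225,81.5)"
```

```text
delta [ 0.4964 -0.4363 -0.0111] turn -1.0556
```

>>> apply_moves(
  deltas=[
    [0.188,-0.165,-0.02,-0.74,1],
    [0.188,-0.165,-0.02,-0.74,1],
    [0.188,-0.165,-0.02,-0.74,1],
    [0.188,-0.165,-0.02,-0.74,1],
    [0.188,-0.165,-0.02,-0.74,1],
  ],
)

```text
time_s: 0.6
ee_pos: [322.4, -314.2, 233.7]
ee_rot: [-180.0, -0.0, 63.7]
force: [0.0, 0.0, 0.9]
gripper_width: 91.3
gripper_force: 0.0
```

```bash
python3 -c "
from h import *
s=env.state();print(s['time_s'],s['ee_pos'],s['ee_rot'])
go(513,49,225,81.5)"
```

```text
0.6 [ 322.42141648 -314.19460278  233.72405881] [-1.79983186e+02 -1.72847993e-02  6.37107914e+01]
delta [0.41   0.01   0.0088] turn -0.3105
```

>>> apply_moves(
  deltas=[
    [0.2,0.005,0.008,-0.31,1],
    [0.2,0.005,0.008,-0.31,1],
    [0.2,0.005,0.008,-0.31,1],
    [0.2,0.005,0.008,-0.31,1],
    [0.2,0.005,0.008,-0.31,1],
  ],
)

```text
time_s: 1.1
ee_pos: [417.8, -134.6, 225.4]
ee_rot: [-180.0, -0.1, 81.6]
force: [-0.3, -0.4, -1.0]
gripper_width: 91.3
gripper_force: 0.0
```

```bash
python3 -c "
from h import *
s=env.state();print(s['time_s'],s['ee_pos'],s['ee_rot'])
go(513,49,225,81.5)"
```

```text
1.1 [ 417.76482906 -134.61247648  225.43401735] [-1.79989792e+02 -1.32219923e-01  8.16283859e+01]
delta [0.1955 0.0675 0.0009] turn 0.0022
```

>>> apply_moves(
  deltas=[
    [0.195,0.067,0,0,1],
    [0.195,0.067,0,0,1],
    [0.195,0.067,0,0,1],
    [0.195,0.067,0,0,1],
    [0.195,0.067,0,0,1],
  ],
)

```text
time_s: 1.6
ee_pos: [514.1, 46.2, 225.2]
ee_rot: [180.0, -0.1, 81.4]
force: [-0.1, -0.9, -0.5]
gripper_width: 91.2
gripper_force: 0.0
```

```bash
python3 -c "
from h import *
s=env.state();print(s['time_s'],s['ee_pos'],s['ee_rot'])
i=cams.grab_frame('wrist');cv2.imwrite('pics/w1.png',i)"
```

```text
1.6 [514.05510128  46.2449842  225.24647695] [ 1.79986052e+02 -8.17765706e-02  8.14191148e+01]
```

View pics/w1.png

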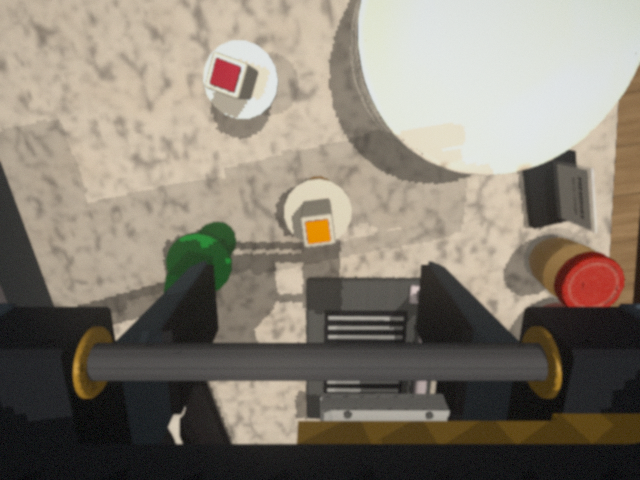

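The amber top is at (318,231), almost aligned with the tool. The berry is at (228,75) and the green one at (195,262).

```bash
cat > m.py <<'E'
from h import *
def square(i,st,z=129.5):
    hsv=cv2.cvtColor(i,cv2.COLOR_BGR2HSV); m=cv2.inRange(hsv,(12,150,120),(28,255,255)); m[270:]=0
    c=max(cv2.findContours(m,0,1)[0],key=cv2.contourArea); b=cv2.boxPoints(cv2.minAreaRect(c))
    w=np.array([onz(cam("wrist",st),p,z)[:2] for p in b]); e=w[1]-w[0]
    print("ctr px",b.mean(0).round(1),"world",w.mean(0).round(1),"sides",np.linalg.norm(w-np.roll(w,1,0),axis=1).round(1),"edge ang mod90",(np.degrees(np.arctan2(e[1],e[0]))%90).round(1))
E
python3 -c "
from m import *
s=env.state();s['ee_pos'];square(cv2.imread('pics/w1.png'),s)"
```

```text
ctr px [317.5 231.1] world [513.4  46.5] sides [15.3 14.9 15.2 15.1] edge ang mod90 88.8
```

```bash
python3 -c "
from h import *
go(513.4,46.5,94,88.8)"
```

```text
delta [ 0.0016 -0.      0.1311] turn -0.1295
```

>>> apply_moves(
  deltas=[
    [0.0,0,0,-0.129,0.3],
    [0.001,0,0.04,-0.129,0.3],
    [0.001,0,0.08,-0.129,0.3],
    [0.001,0,0.11,-0.129,0.3],
    [0.001,0,0.131,-0.129,0.3],
  ],
  grip_force=40,
)

```text
time_s: 2.15
ee_pos: [510.2, 41.7, 92.7]
ee_rot: [-179.8, 0.1, 88.5]
force: [0.6, -0.5, 0.2]
gripper_width: 59.5
gripper_force: 0.0
```

>>> apply_moves(
  deltas=[
    [0,0,0,0,0.3],
    [0,0,0,0,-0.4],
    [0,0,0,0,-1],
    [0,0,0,0,-1],
    [0,0,0,0,-1],
  ],
  grip_force=40,
)

```text
time_s: 2.65
ee_pos: [512.9, 43.8, 95.9]
ee_rot: [179.9, -0.0, 88.6]
force: [0.7, 0.1, -0.9]
gripper_width: 30.1
gripper_force: 0.0
```

>>> apply_moves(
  deltas=[
    [0,0,0,0,-1],
    [0,0,0,0,-1],
    [0,0,0,0,-1],
  ],
  grip_force=40,
)

```text
time_s: 2.95
ee_pos: [512.8, 44.0, 95.5]
ee_rot: [179.9, 0.0, 88.6]
force: [-0.3, 0.4, 4.9]
gripper_width: 21.9
gripper_force: 40.0
```

>>> apply_moves(
  deltas=[
    [0,0,-0.02,0,-1],
    [0,0,-0.04,0,-1],
    [0,0,-0.06,0,-1],
    [0,0,-0.06,0,-1],
  ],
)

```text
time_s: 3.35
ee_pos: [513.7, 44.0, 156.5]
ee_rot: [179.8, -0.0, 88.6]
force: [0.6, -1.0, -3.1]
gripper_width: 22.0
gripper_force: 40.0
```

```bash
python3 -c "
from m import *
s=env.state();i=cams.grab_frame('wrist');cv2.imwrite('pics/w2.png',i);print(s['ee_pos'],s['ee_rot'],s['force'],s['gripper_width'])
square(i,s,s['ee_pos'][2]+34)
go(440,-124,156,81.5)"
```

```text
[513.65302664  44.03149273 156.49324462] [ 1.79759061e+02 -1.76819686e-02  8.85742183e+01] [ 0.63245598 -0.98516637 -3.10061287] 21.9916827744502
ctr px [320.5 213.3] world [515.4  91.4] sides [14.5  3.9 14.4  3.9] edge ang mod90 81.8
delta [-0.1697 -0.0684 -0.0011] turn 0.1235
```

>>> apply_moves(
  deltas=[
    [-0.034,-0.014,0,0.02,-1],
    [-0.068,-0.028,0,0.04,-1],
    [-0.102,-0.042,0,0.07,-1],
    [-0.136,-0.055,0,0.1,-1],
    [-0.17,-0.068,0,0.123,-1],
  ],
)

```text
time_s: 3.9
ee_pos: [438.2, -125.1, 153.0]
ee_rot: [-179.8, -0.0, 81.5]
force: [0.7, -0.6, -3.6]
gripper_width: 21.4
gripper_force: 40.0
```

>>> apply_moves(
  deltas=[
    [0,0,0,0,-1],
    [0,0,0,0,-1],
  ],
)

```text
time_s: 4.1
ee_pos: [439.1, -124.4, 153.5]
ee_rot: [-179.8, -0.1, 81.4]
force: [1.0, 0.1, -3.7]
gripper_width: 22.1
gripper_force: 40.0
```

```bash
python3 -c "
from m import *
s=env.state();i=cams.grab_frame('wrist');cv2.imwrite('pics/w3.png',i);print(s['ee_pos'],s['ee_rot'],s['force'],s['time_s'])
a=cams.grab_frame('scene');b=cams.grab_frame('top')
a=cv2.resize(a[150:270,300:460],None,fx=3,fy=3,interpolation=2);b=cv2.resize(b[220:340,320:450],None,fx=3,fy=3,interpolation=2)
cv2.imwrite('pics/st3.png',a);cv2.imwrite('pics/tp3.png',b)
o=np.zeros((600,800,3),np.uint8);o[:360,:400]=a[:,:400];o[:360,400:790]=b
o[360:600,200:520]=cv2.resize(i,(320,240))
cv2.imwrite('pics/m3.png',o)"
```

```text
[ 439.05066212 -124.42278302  153.48303185] [-1.79847416e+02 -5.41072645e-02  8.14044202e+01] [ 1.03792095  0.08368138 -3.72980452] 4.1
```

View pics/m3.png

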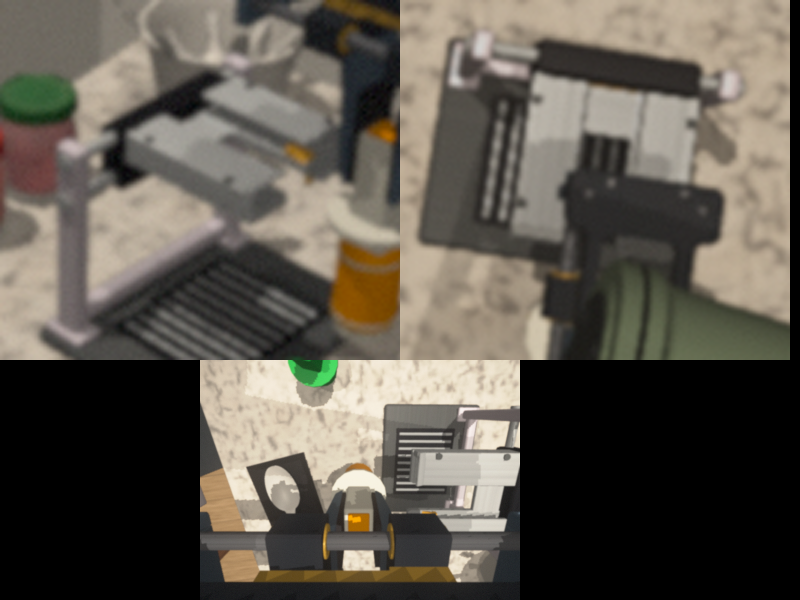

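The cartridge is held upright in front of the mouth. The left lip is visible in the wrist view, so I'll view that picture at full size to measure slot offset and yaw.

```bash
python3 -c "
import cv2
i=cv2.imread('pics/w3.png')[70:370,240:640]
cv2.imwrite('pics/w3c.png',cv2.resize(i,None,fx=2,fy=2,interpolation=2))"
```

```text
(no output)
```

View pics/w3c.png

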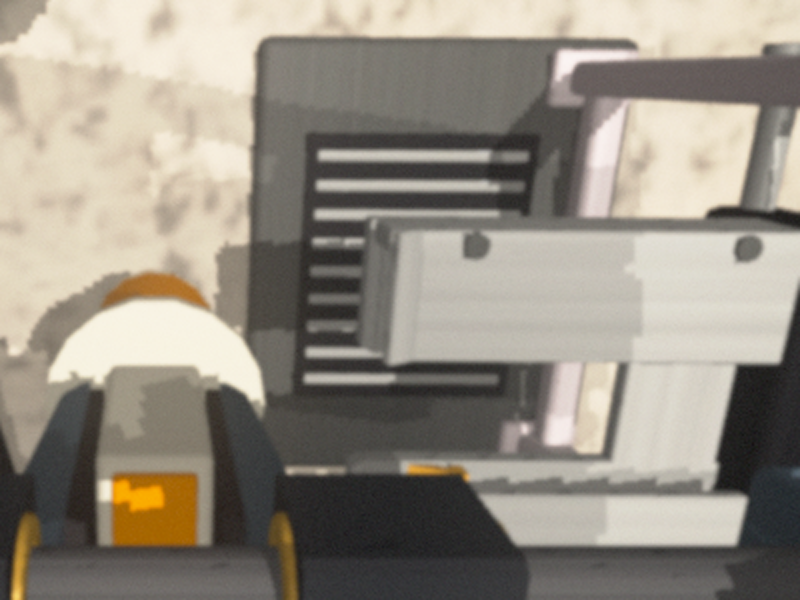

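```bash
cat > p.py <<'E'
from h import *
s=dict(ee_pos=np.array([439.05,-124.42,153.48]),ee_rot=np.array([-179.85,-0.05,81.40]))
c=cam("wrist",s); Rt=R.from_euler("xyz",s["ee_rot"],degrees=True)
T=lambda x,y,z:Rt.inv().apply(onz(c,(240+x/2,70+y/2),z)-s["ee_pos"])
zt=s["ee_pos"][2]
for n,x,y,z in [("stemtop far L",97,457,zt+33),("far R",212,457,zt+33),("amber far",155,474,zt+34),("flange far",155,298,zt-18.5),
 ("Llip inner F",388,362,143),("Llip inner B",785,362,143),("Rlip inner F",490,492,143),("Rlip inner B",747,492,143),("Llip outer F",395,228,143),("base FL",262,42,10),("baseF",250,380,10),("base L",630,42,10),("slot near",612,458,130),("slot far",615,365,130)]:
    print(n,T(x,y,z).round(1), onz(c,(240+x/2,70+y/2),z).round(1)[:2])
E
python3 p.py
```

```text
stemtop far L [ 14.9 -10.9 -33. ] [ 430.6 -108.1]
far R [ 15.   10.1 -33. ] [ 451.4 -111.2]
amber far [ 12.   -0.3 -34. ] [ 440.6 -112.5]
flange far [31.1 -0.2 18.5] [443.4 -93.6]
Llip inner F [18.  53.8 10.4] [ 494.9 -114.7]
Llip inner B [ 18.1 145.8  10.1] [ 585.9 -128.3]
Rlip inner F [-15.6  81.5  10.3] [ 517.3 -152. ]
Rlip inner B [-15.5 144.   10.1] [ 579.1 -161.2]
Llip outer F [49.4 52.8 10.4] [498.6 -83.5]
base FL [ 92.4  38.3 143.5] [490.4 -38.6]
baseF [-37.3  38.5 143.3] [ 471.2 -166.8]
base L [ 92.5 170.4 143.1] [621.  -58.3]
slot near [-12.8 117.6  23.2] [ 553.4 -154.6]
slot far [ 12.6 114.2  23.2] [ 553.8 -129. ]
```

>>> apply_moves(
  deltas=[
    [-0.0027,0.005,-0.0022,0,-1],
    [-0.0027,0.012,-0.0022,0,-1],
    [-0.0027,0.02,-0.0022,0,-1],
    [-0.0027,0.02,-0.0022,0,-1],
    [-0.0027,0.02,-0.0022,0,-1],
  ],
)

```text
time_s: 4.75
ee_pos: [459.7, -129.8, 156.8]
ee_rot: [-180.0, -0.0, 81.5]
force: [0.8, -0.6, -3.0]
gripper_width: 22.0
gripper_force: 40.0
```

>>> apply_moves(
  deltas=[
    [0,0,0,0,-1],
    [0,0,0,0,-1],
    [0,0,0,0,-1],
  ],
)

```text
time_s: 5.05
ee_pos: [459.3, -130.0, 157.1]
ee_rot: [-180.0, 0.0, 81.5]
force: [0.3, 0.5, -4.0]
gripper_width: 21.7
gripper_force: 40.0
```

```bash
python3 -c "
from h import *
s=env.state();print(s['ee_pos'],s['ee_rot'],s['force'],s['time_s'])
c=cams.grab_frame('scene');cv2.imwrite('pics/s4.png',cv2.resize(c[160:280,300:460],None,fx=5,fy=5,interpolation=2))
sc=cam('scene')
"
```

```text
[ 459.29888838 -129.97903266  157.10602709] [-1.79998895e+02  3.55457125e-03  8.15152804e+01] [ 0.34577138  0.5067645  -3.95675793] 5.05
```

View pics/s4.png

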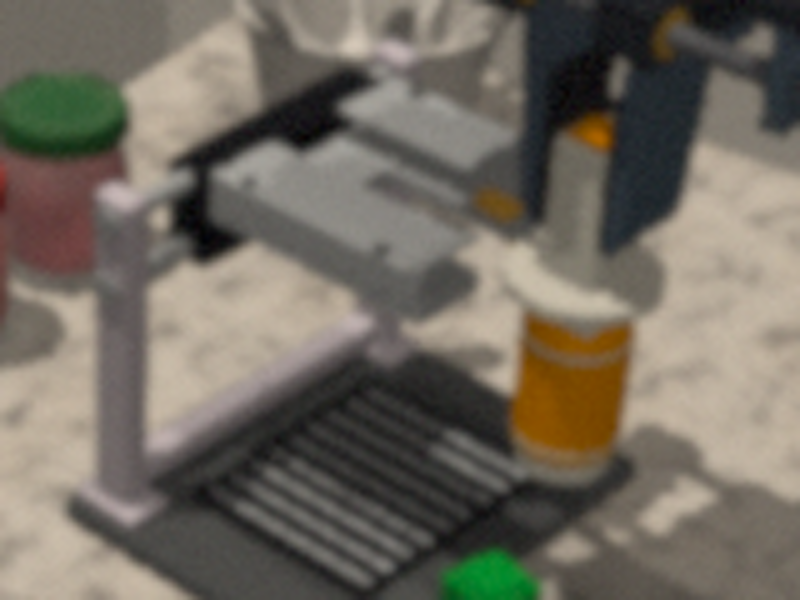

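>>> apply_moves(
  deltas=[
    [0,0.004,0.0015,0,-1],
    [0,0.008,0.0015,0,-1],
    [0,0.012,0.0015,0,-1],
    [0,0.014,0.0015,0,-1],
    [0,0.016,0.0015,0,-1],
  ],
)

```text
time_s: 5.6
ee_pos: [475.6, -132.4, 155.5]
ee_rot: [-180.0, 0.0, 81.5]
force: [-0.6, -1.1, -3.1]
gripper_width: 22.3
gripper_force: 40.0
```

>>> apply_moves(
  deltas=[
    [0,0.002,0,0,-1],
    [0,0.004,0,0,-1],
    [0,0.006,0,0,-1],
    [0,0.006,0,0,-1],
  ],
)

```text
time_s: 6.0
ee_pos: [481.6, -133.3, 155.6]
ee_rot: [180.0, 0.0, 81.5]
force: [0.2, 1.1, -2.8]
gripper_width: 22.1
gripper_force: 40.0
```

>>> apply_moves(
  deltas=[
    [0,0.002,0,0,-1],
    [0,0.004,0,0,-1],
    [0,0.006,0,0,-1],
    [0,0.008,0,0,-1],
    [0,0.008,0,0,-1],
  ],
)

```text
time_s: 6.5
ee_pos: [489.2, -134.4, 155.6]
ee_rot: [-180.0, 0.0, 81.5]
force: [-2.1, -0.8, -2.8]
gripper_width: 22.0
gripper_force: 40.0
```

>>> apply_moves(
  deltas=[
    [0,0.002,0,0,-1],
    [0,0.004,0,0,-1],
    [0,0.006,0,0,-1],
    [0,0.008,0,0,-1],
    [0,0.008,0,0,-1],
  ],
)

```text
time_s: 7.0
ee_pos: [498.7, -135.9, 156.1]
ee_rot: [179.8, 0.0, 81.5]
force: [0.7, -0.1, -1.1]
gripper_width: 22.1
gripper_force: 40.0
```

>>> apply_moves(
  deltas=[
    [0,0.003,0,0,-1],
    [0,0.006,0,0,-1],
    [0,0.009,0,0,-1],
    [0,0.012,0,0,-1],
    [0,0.012,0,0,-1],
  ],
)

```text
time_s: 7.5
ee_pos: [509.8, -137.5, 155.6]
ee_rot: [179.9, 0.0, 81.5]
force: [0.0, 1.0, -1.2]
gripper_width: 21.9
gripper_force: 40.0
```

>>> apply_moves(
  deltas=[
    [0,0.003,0,0,-1],
    [0,0.006,0,0,-1],
    [0,0.009,0,0,-1],
    [0,0.012,0,0,-1],
    [0,0.012,0,0,-1],
  ],
)

```text
time_s: 8.0
ee_pos: [521.6, -139.2, 155.6]
ee_rot: [179.9, 0.0, 81.5]
force: [-1.0, 0.5, -1.2]
gripper_width: 22.0
gripper_force: 40.0
```

>>> apply_moves(
  deltas=[
    [0,0.003,0,0,-1],
    [0,0.006,0,0,-1],
    [0,0.009,0,0,-1],
    [0,0.012,0,0,-1],
    [0,0.014,0,0,-1],
  ],
)

```text
time_s: 8.5
ee_pos: [535.0, -141.2, 155.6]
ee_rot: [180.0, 0.0, 81.5]
force: [-1.6, 0.3, -1.3]
gripper_width: 21.5
gripper_force: 40.0
```

>>> apply_moves(
  deltas=[
    [0,0.001,0,0,-1],
    [0,0.002,0,0,-1],
    [0,0.003,0,0,-1],
    [0,0.004,0,0,-1],
    [0,0.004,0,0,-1],
  ],
)

```text
time_s: 9.0
ee_pos: [539.1, -141.9, 155.4]
ee_rot: [180.0, 0.0, 81.5]
force: [0.5, 0.0, -3.1]
gripper_width: 21.5
gripper_force: 40.0
```

>>> apply_moves(
  deltas=[
    [0,0.001,0,0,-1],
    [0,0.002,0,0,-1],
    [0,0.003,0,0,-1],
    [0,0.003,0,0,-1],
  ],
)

```text
time_s: 9.4
ee_pos: [541.8, -142.3, 155.6]
ee_rot: [180.0, 0.0, 81.5]
force: [0.7, -0.2, -3.2]
gripper_width: 21.8
gripper_force: 40.0
```

>>> apply_moves(
  deltas=[
    [0,0.0007,0,0,-1],
    [0,0.0014,0,0,-1],
    [0,0.002,0,0,-1],
    [0,0.002,0,0,-1],
  ],
)

```text
time_s: 9.8
ee_pos: [542.3, -142.3, 155.4]
ee_rot: [-179.8, -0.0, 81.5]
force: [-4.0, -0.0, -0.3]
gripper_width: 21.6
gripper_force: 40.0
```

>>> apply_moves(
  deltas=[
    [0,0.0007,0,0,-1],
    [0,0.0012,0,0,-1],
    [0,0.0012,0,0,-1],
  ],
)

```text
time_s: 10.1
ee_pos: [542.5, -142.3, 155.3]
ee_rot: [-179.7, -0.0, 81.5]
force: [-7.7, -0.2, 0.9]
gripper_width: 21.9
gripper_force: 40.0
```

>>> apply_moves(
  deltas=[
    [0,-0.002,0,0,-1],
    [0,-0.004,0,0,-1],
    [0,-0.0055,0,0,-1],
    [0,-0.007,0,0,-1],
  ],
)

```text
time_s: 10.5
ee_pos: [538.6, -141.8, 155.8]
ee_rot: [179.9, 0.0, 81.5]
force: [0.7, 0.4, -4.0]
gripper_width: 21.9
gripper_force: 40.0
```

>>> apply_moves(
  deltas=[
    [0,-0.001,0,0,-1],
    [0,-0.001,0,0,-1],
  ],
)

```text
time_s: 10.7
ee_pos: [537.9, -141.8, 156.0]
ee_rot: [179.8, 0.0, 81.5]
force: [3.0, -0.9, -2.9]
gripper_width: 22.0
gripper_force: 40.0
```

>>> apply_moves(
  deltas=[
    [0,-0.0015,0,0,-1],
    [0,-0.0015,0,0,-1],
  ],
)

```text
time_s: 10.9
ee_pos: [537.4, -141.8, 156.2]
ee_rot: [179.7, 0.0, 81.5]
force: [5.1, -0.9, -4.4]
gripper_width: 22.1
gripper_force: 40.0
```

>>> apply_moves(
  deltas=[
    [0,-0.002,0,0,-1],
    [0,-0.004,0,0,-1],
    [0,-0.004,0,0,-1],
  ],
)

```text
time_s: 11.2
ee_pos: [536.3, -141.9, 156.8]
ee_rot: [179.3, 0.1, 81.5]
force: [9.5, -2.0, -5.8]
gripper_width: 21.9
gripper_force: 40.0
```

>>> apply_moves(
  deltas=[
    [0,-0.002,0,0,-1],
    [0,-0.004,0,0,-1],
    [0,-0.004,0,0,-1],
  ],
)

```text
time_s: 11.5
ee_pos: [535.4, -141.8, 157.5]
ee_rot: [178.9, 0.1, 81.5]
force: [15.5, -2.1, -7.3]
gripper_width: 21.6
gripper_force: 40.0
```

>>> apply_moves(
  deltas=[
    [0,0.005,0,0,-1],
    [0,0.01,0,0,-1],
    [0,0.014,0,0,-1],
    [0,0.017,0,0,-1],
    [0,0.017,0,0,-1],
  ],
)

```text
time_s: 12.0
ee_pos: [542.4, -142.2, 154.9]
ee_rot: [-179.7, -0.0, 81.5]
force: [-4.8, 0.6, -2.5]
gripper_width: 21.6
gripper_force: 40.0
```

>>> apply_moves(
  deltas=[
    [0,-0.001,0.001,0,-1],
    [0,-0.0015,0.0017,0,-1],
    [0,-0.0015,0.0017,0,-1],
  ],
)

```text
time_s: 12.3
ee_pos: [542.3, -142.3, 153.6]
ee_rot: [-180.0, -0.0, 81.5]
force: [-1.8, 1.3, -2.9]
gripper_width: 21.8
gripper_force: 40.0
```

>>> apply_moves(
  deltas=[
    [0,0,0.0005,0,-1],
    [0,0,0.001,0,-1],
    [0,0,0.001,0,-1],
  ],
)

```text
time_s: 12.6
ee_pos: [542.3, -142.3, 153.5]
ee_rot: [-180.0, -0.0, 81.5]
force: [-5.4, 1.4, 3.1]
gripper_width: 21.7
gripper_force: 40.0
```

Flange rests on the plate (the force along z changed sign). Release with a small opening.

>>> apply_moves(
  deltas=[
    [0,-0.0005,-0.0005,0,-1],
    [0,-0.0005,-0.0005,0,-0.3],
    [0,-0.0005,-0.0005,0,-0.1],
    [0,-0.0005,-0.0005,0,0],
    [0,-0.0005,-0.0005,0,0],
  ],
)

```text
time_s: 13.1
ee_pos: [543.0, -142.5, 153.7]
ee_rot: [179.9, 0.0, 81.5]
force: [0.4, 0.4, 0.2]
gripper_width: 45.0
gripper_force: 0.0
```

>>> apply_moves(
  deltas=[
    [0,0,-0.02,0,0],
    [0,0,-0.05,0,0],
    [0,0,-0.08,0,0],
    [0,0,-0.11,0,0],
    [0,0,-0.13,0,0],
  ],
)

```text
time_s: 13.6
ee_pos: [543.2, -142.6, 285.9]
ee_rot: [179.8, 0.0, 81.5]
force: [0.4, 0.4, -0.9]
gripper_width: 45.4
gripper_force: 0.0
```

>>> apply_moves(
  deltas=[
    [0,-0.04,0,0,0],
    [0,-0.09,0,0,0],
    [0,-0.14,0,0,0],
    [0,-0.16,0,0,0],
    [0,-0.16,0,0,0],
  ],
)

```text
time_s: 14.1
ee_pos: [381.8, -118.3, 284.1]
ee_rot: [179.9, 0.0, 81.5]
force: [0.1, 0.0, 0.8]
gripper_width: 45.4
gripper_force: 0.0
```

```bash
python3 -c "
from h import *
s=env.state();print(s['ee_pos'],s['force'],s['time_s'])
a=cams.grab_frame('scene');b=cams.grab_frame('top')
o=np.zeros((480,800,3),np.uint8)
o[:,:400]=cv2.resize(a[150:270,330:430],None,fx=4,fy=4,interpolation=2)
o[:,400:]=cv2.resize(b[220:340,335:435],None,fx=4,fy=4,interpolation=2)
cv2.imwrite('pics/m5.png',o)"
```

```text
[ 381.84476606 -118.29126473  284.09287219] [0.14331281 0.00746889 0.77203497] 14.1
```

View pics/m5.png

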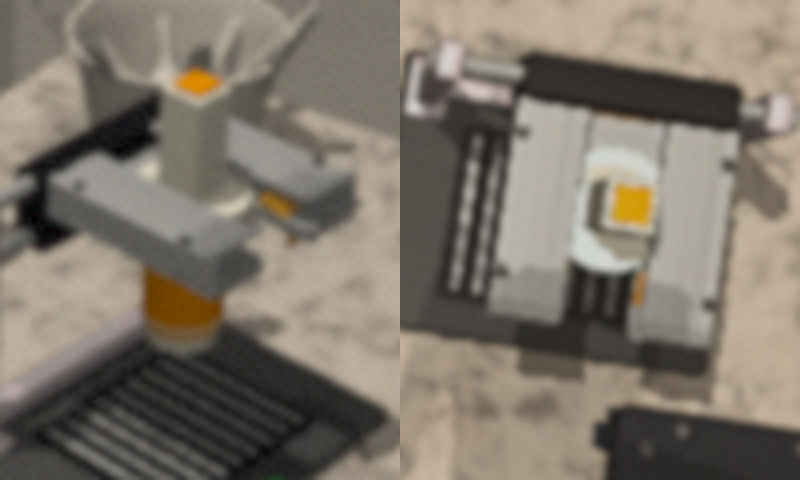

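The cartridge hangs upright at the end of the slot. The brass nose shows in front of the flange at (640,290), and the gripper is clear.

```bash
python3 -c "
from workcell import env
print(env.job_done())"
```

```text
the job is handed in; nothing more can be done
None
```

The honey cartridge is home in the holder, with the brass latch up in front of it; it held a 15 N tug, I let go, and the job was handed in at about 14 s, with the berry cartridge and jars left untouched.

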